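# Open the locked check-weight case of a wire-weighing bench

## Task

The bench scale is due for its check, so open the grey check-weight case: take its flat-bowed key from the wooden tool block, push it fully home in the lock, turn it clockwise as far as it goes and leave it in the lock. Then press the front edge of the lid down until the catch lets go and the lid springs ajar, and swing the lid right back until it rests open. Leave everything else where it stands.

Things in the scene. Friction and masses are not known exactly. Their poses are not given: they have to be found in the camera images.
- key_bow (a point): Centre of the bow (grip plate) of the case key: a loose plain steel key, 50 to 85 g, 80 mm long in all, standing upright in a slot of the wooden block, bow up. The bow is a flat oval plate 48 mm wide (x), 9 mm thick (y) and 40 mm tall (z, from 22 mm below this point to 18 mm above); nothing else in the block is flat. It is in the end slot nearer the robot or in the middle one, 65 mm on.
- key_shoulder (a point): Centre of the underside of the key's shoulder (26 x 13 x 6 mm); z points up to the bow (key_bow is 28 mm up), x along the width of blade and bow. Below it the blade, 18 mm wide (x) and 5 mm thick (y), reaches down 34 mm, the last 6 mm tapering to 11 x 1.5 mm. At the start it rests on the block's top; the key lifts straight out. It fits the lock either way round (half a turn).
- lock_face (a point): Mouth of the keyway, centre of the round brass lock plug (34 mm across, in a steel ring) on the case's top; 102 mm above the table, 2 mm above the case top; z up, x along the keyway, turns with the plug. Keyway 20.4 mm long (x), 7.2 mm wide (y), straight down. The key is home when key_shoulder sits on this point; its last 8 mm go against a spring (1.6 to 3.2 N).
- lock_plug (a joint): Angle of the lock plug, rad: 0 locked, growing clockwise as seen from above, stop at 1.3; it turns only with the key home (within 1.5 mm), by about 0.05 N m, and stays where it is left. The key has 0.12 rad of play in the keyway; turned, it stays down by itself, at most 2 mm up. The hidden bolt is clear of the lid from 1.0.
- case: The check-weight case, a grey steel box fixed to the table, 200 mm deep (x, away from the robot), 310 mm wide (y) and 100 mm high (z); origin at the centre of its underside. The lid covers it but for a 95 mm wide rail along its right side (-y), in which the lock sits, 108 mm right of and 30 mm in front of the centre.
- case_lid (a joint): Angle of the lid, rad: 0 closed, flush with the rail; grows as it opens up and away from the robot; stop at 1.85, where its weight keeps it (short of upright it falls back to 0.48). Unlocked, it can be pressed down to -0.045; by -0.035 the catch has let go (4 to 5 N near the front edge), and when the press is taken off a spring throws the lid to 0.48, where it rests. Locked, it moves neither way.
- lid_edge (a point): Middle of the front edge of the lid (the edge nearest the robot), on its top face (100 mm up when closed). The lid is a flat steel plate without a handle, 195 mm from front to back, 211 mm wide, 6 mm thick, 0.3 kg. x points along the plate from this edge to the hinge, y along the edge, z out of the top face. The small catch bar hangs 26 mm below it at the left corner, clear of the middle.
- lid_hinge (a point): Middle of the lid's hinge line (y), at the back of the case, 97 mm above the table; 197 mm behind lid_edge and 3 mm below the lid's top face. Turns with the lid.
- hexkey_mid (a point): Middle of the bar of a black T-handled hex key (round bar 12 mm thick, 60 mm long), loose in the block's other slot, 22 mm above the block's top. Leave alone.
- block: The wooden tool block, fixed, 200 mm long (x), 75 mm wide (y), 55 mm high; origin at the centre of its underside. Slots for key and hex key at x = -65 and 0 mm; at x = +65 mm a stubby black screwdriver stands 61 mm above its top.
- weight_mid (a point): Middle of the steel 500 g check weight, 38 mm across and 63 mm tall, standing in its well inside the case, under the lid; top 19 mm below the case top. Leave it there.
- pliers_mid (a point): Middle of a pair of pliers lying on the table near the robot, 160 mm long, 16 mm high. Leave alone.
- spool_a_mid (a point): Middle of a spool of wire, white flanges 90 mm across, 95 mm tall, beyond the tool block. Leave alone.
- spool_b_mid (a point): Middle of a like spool, left of the case. Leave alone.
There are look-alikes about, which are no part of the job. What is shaped like the part that bears key_bow but green or yellow is not meant.

How it is judged:
By the outcome, as a careful person would: the job done as asked, in the order asked, and still so for the second after the job is handed in, with the robot touching nothing.
It also fails if it takes over 67 s, if anything falls off the work surface, if the arm or the gripper's body presses on something with over 40 N, if the wrist force passes 120 N, or if a joint passes its speed limit or range.

## Robot

A 6-joint arm with a two-finger parallel gripper is mounted at the origin on the work surface. World frame = base frame: x ahead of the robot, y to its left, z up, the work surface at z = 0. Lengths are in m, angles in degrees, forces in N, time in s.
With the tool pointing down it reaches from about 0.375 to 0.9 m from the base axis. Payload 3.1 kg.
Tool frame: the origin (TCP) lies between the finger pads; the fingertips stand 22 mm ahead of it and the grasp point (between the pads) lies 3 mm ahead of it; z points along the fingers, y is the line along which they close (so a half turn about z gives the same grasp; the last joint's range is limited). The gripper opens to 87 mm and grips with 3 to 60 N. Pads are 19 mm wide; open, the fingers measure 117 mm over their backs; the gripper's body (75 mm by 190 mm) begins 51 mm behind the grasp point.
Start: joints at [56.179, 30.224, 82.088, -0, 67.689, -10.227], TCP at [0.25, 0.573, 0.245] pointing down, gripper open.
Joint ranges: [-176.69, 176.69], [-43.24, 126.21], [12.49, 139.97], [-82, 262], [0, 151.66], [-163.58, 163.58]. Speed limits (degrees/s): [159.86, 159.86, 180, 180, 180, 180].

## Interface

Orientations are given as a 3x3 rotation matrix whose columns are the frame's x, y, z axes.
In Python, from rig import bot, capture, search_frame, outline_of, spot_point gives the robot as it stands.
- The arm moves only by the tool jog_arm, never from a script. Its argument "rows" is text: rows parted by semicolons, each of 7 numbers parted by spaces: the opening, from 0 (shut) to 1 (fully open), then the shift along the tool's x, y, z as a fraction of full scale, then the turn, a rotation vector about the tool's x, y, z as a fraction of full scale. A call has 1 to 20 rows; each row is the pose to reach, as a shift and turn from the pose commanded when the call began, along the tool's axes at that moment; what a row does not reach only later rows make up. Full scale, the value 1, is 0.5 m for a shift and pi/4 rad for a turn. A row lasts 1/12 s, in which the tool goes at most 41.7 mm and 7.16 degrees, less where a joint would pass 70% of its speed; a pose out of reach is approached as far as the arm can. A call with a number of a shift or a turn outside -1 to 1 is refused whole. A call with a gripper value outside its range is refused whole. The fingers move at their own pace and stop on an object; the grip force is fixed at half the most. Time passes only in rows, so rows that repeat a pose let the fingers close. It gives the time, the measured TCP pose, the force, the opening and the grip force at its end, in the units of the state.
- bot.read_state(): the state, without advancing time (a new reading comes with each control period).
- capture(name): name is "side" or "top"; returns a dict with "pixels" (420x560x3 uint8, red, green, blue), "fx", "fy", "cx", "cy" (pixels), "R" (3x3) and "t" (3): a world point X has camera coordinates R X + t. Camera axes: x right, y down, z forward; pixel columns grow to the right and rows downward; lengths in m; the calibration is good to about 2 mm. A picture is of the moment at which its call begins. There is no depth.
- bot.hand_in(): hands the job in; it is judged then, once.
Trained networks look in a picture, given as the dict that the camera call returned (one of the last four; its "shot" number tells which), for a name from the list of things; names that differ only in an ending like _2 or _b are one class to them, and where a whole thing is asked for, a point or a joint stands for the part that bears it (a point fixed in the world has none). Each returns a list of dicts, best first, with "conf" (0 to 1); they miss things now and then, are a little off and sometimes report something else, mostly with a low value. They report only what shows in the picture. A call takes as long as a camera call. They do not tell look-alikes from the thing itself.
- search_frame(label, picture): "point" ([x, y, z] in m, in world coordinates, good to about 4 mm: the middle of the surface that is visible of it).
- outline_of(label, picture): "region" (420x560 bool, what is visible of it).
- spot_point(label, picture): "point" ([x, y, z] in m, in world coordinates, good to about 4 mm: a listed point, or the origin of a listed thing).
The state is a dict: "time_s": time; "joint_positions": joint angles; "qvel": joint speeds; "tau": joint torques, N m; "position": TCP position; "tcp_rot": TCP orientation; "force": force on the tool from outside, world axes, zero at the start; "moment": the same for the moment, N m; "opening": opening from 0.0 (shut) to 1.0 (fully open); "grasp_force": force on a finger pad.
Only numpy, scipy, OpenCV 4.12 (cv2) and the standard library are available. Lean on these libraries where they do the work, as an engineer would, in place of code of your own. Each camera call takes 0.05 s, during which the arm holds its last target. There are 200 camera calls.

## Working session

There is one attempt and no reset: what is moved stays moved. The work goes in short steps, Python scripts to look and compute and a tool call to move; the robot and the scene stay as the last step left them, time stands still between calls to the robot, and variables do not carry over. Pictures are saved under pics/ and viewed, at most 10 in all, crops included, and the job is handed in when it is done.

Besides the shell and the picture viewer there is one more tool, called after "Call:" as name(argument=value, ...), one argument or row to a line, values as JSON. jog_arm: Moves the arm, as the interface text tells. Its arguments: {"type":"object","properties":{"rows":{"type":"string"}},"required":["rows"]}

```bash
ls; mkdir -p pics
cat > h.py <<'E'
import numpy as np, cv2
from rig import bot, capture, search_frame, outline_of, spot_point
def proj(p,X):
    c=p["R"]@np.asarray(X)+p["t"]; return np.array([p["fx"]*c[0]/c[2]+p["cx"],p["fy"]*c[1]/c[2]+p["cy"]])
def back(p,u,v,z):
    d=np.array(p["R"]).T@np.array([(u-p["cx"])/p["fx"],(v-p["cy"])/p["fy"],1]); o=-np.array(p["R"]).T@np.array(p["t"])
    return o+d*(z-o[2])/d[2]
def save(p,n): cv2.imwrite(f"pics/{n}.png",p["pixels"][...,::-1])
E
python3 - <<'E'
from h import *
np.set_printoptions(precision=4,suppress=True)
s=bot.read_state(); print(s["time_s"],s["position"],s["tcp_rot"],s["opening"],s["force"])
ps={n:capture(n) for n in("side","top")}
for n,p in ps.items():
    save(p,n+"0"); print(n,-np.array(p["R"]).T@p["t"])
    for l in ["key_bow","key_shoulder","lock_face","case","lid_edge","lid_hinge","hexkey_mid","block"]:
        print(l,[(np.round(d["conf"],2),np.round(d["point"],4)) for d in spot_point(l,p)][:4])
E
```

```text
pics
0.0 [0.2497 0.5722 0.2436] [[-0.9164  0.4002 -0.0012]
 [ 0.4002  0.9164 -0.0018]
 [ 0.0004 -0.0021 -1.    ]] 1.0043389931411306 [-1.0148  0.3818 -0.0073]
side [ 0.2066 -0.9077  0.8999]
key_bow [(np.float64(0.91), array([ 0.478 , -0.207 ,  0.0094])), (np.float64(0.56), array([ 0.4767, -0.391 ,  0.0836]))]
key_shoulder [(np.float64(0.98), array([ 0.4646, -0.2375,  0.006 ])), (np.float64(0.81), array([ 0.4796, -0.3931,  0.0559])), (np.float64(0.75), array([ 0.3462, -0.4128,  0.009 ]))]
lock_face [(np.float64(0.6), array([ 0.551 , -0.0171,  0.105 ]))]
case [(np.float64(0.79), array([0.5579, 0.097 , 0.004 ]))]
lid_edge [(np.float64(0.91), array([0.4524, 0.1253, 0.1017]))]
lid_hinge [(np.float64(0.62), array([ 0.4838, -0.394 ,  0.0574])), (np.float64(0.59), array([0.6393, 0.1661, 0.0953]))]
hexkey_mid [(np.float64(0.64), array([ 0.5408, -0.3749,  0.0754]))]
block [(np.float64(0.72), array([ 0.5362, -0.3759,  0.0029]))]
top [ 0.2882 -0.0084  1.2611]
key_bow [(np.float64(0.76), array([ 0.4767, -0.2081,  0.0032])), (np.float64(0.75), array([ 0.3223, -0.4326,  0.0067])), (np.float64(0.55), array([ 0.4796, -0.3941,  0.0849]))]
key_shoulder [(np.float64(0.74), array([ 0.4745, -0.3946,  0.0564])), (np.float64(0.64), array([ 0.4647, -0.232 ,  0.0047])), (np.float64(0.56), array([ 0.3465, -0.4199,  0.0066]))]
lock_face [(np.float64(0.45), array([ 0.5493, -0.0136,  0.1051]))]
case [(np.float64(0.95), array([ 0.5574,  0.0963, -0.0032]))]
lid_edge [(np.float64(0.66), array([0.4506, 0.12  , 0.1022]))]
lid_hinge [(np.float64(0.86), array([0.6444, 0.1628, 0.097 ])), (np.float64(0.63), array([ 0.5401, -0.3729,  0.002 ]))]
hexkey_mid [(np.float64(0.68), array([ 0.5365, -0.375 ,  0.0759]))]
block [(np.float64(0.81), array([ 0.5388, -0.3734,  0.0048]))]
```

View pics/side0.png

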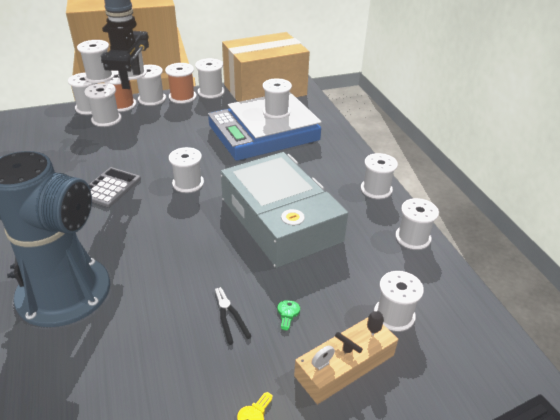

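View pics/top0.png

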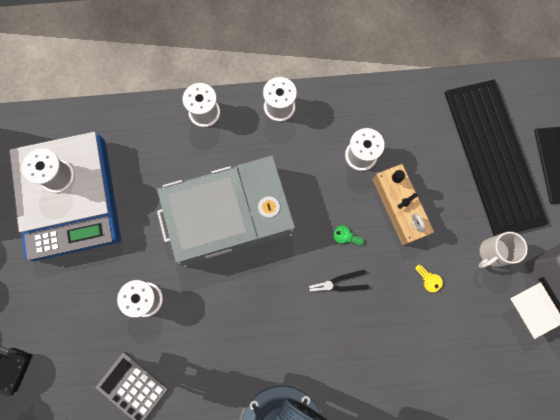

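Run:
```python
from h import *
ps={n:capture(n) for n in("side","top")}
def crop(p,X,w=28):
    u,v=np.round(proj(p,X)).astype(int); print(u,v)
    return cv2.resize(p["pixels"][v-w:v+w,u-w:u+w],(400,400)[:2] if 0 else (390,290) if 0 else (300,300),interpolation=cv2.INTER_CUBIC)
K=[.478,-.393,.075];L=[.551,-.0153,.102]
im=np.vstack([np.hstack([crop(ps["side"],K),crop(ps["side"],L)]),np.hstack([crop(ps["top"],K),crop(ps["top"],L)])])
cv2.imwrite("pics/crops.png",im[...,::-1])
for n,p in ps.items():
    for l in ["key_bow","lock_plug","case_lid","block","case","lock_face"]:
        for d in outline_of(l,p)[:3]:
            m=d["region"].astype(np.uint8); r=cv2.minAreaRect(cv2.findNonZero(m)); print(n,l,round(d["conf"],2),m.sum(),np.round(r[0],1),np.round(r[1],1),round(r[2],1))
```

```text
322 358
292 217
418 222
269 205
side key_bow 0.79 413 [288.5 314.5] [29. 21.] 90.0
side key_bow 0.77 519 [256.6 410.4] [21.4 42.2] 56.3
side key_bow 0.52 623 [230.7 313.6] [57.9 25. ] 71.6
side case_lid 0.71 3640 [271.7 181.2] [54.5 89.5] 71.2
side case_lid 0.7 2035 [398.5 300.5] [42.6 60. ] 9.5
side block 0.94 4350 [345.5 356.5] [ 49.6 107.8] 57.5
side case 0.73 9204 [284. 204.] [129.7  90.6] 52.2
side lock_face 0.61 93 [292. 216.] [ 8. 12.] 90.0
top key_bow 0.82 331 [346.8 237.9] [28.9 17.5] 39.1
top key_bow 0.66 379 [427.8 277.3] [31.1 17.7] 45.0
top key_bow 0.52 140 [417.2 222.1] [18.   9.2] 71.6
top lock_plug 0.68 127 [269.  206.5] [11. 12.] 90.0
top case_lid 0.98 6292 [205.8 214.5] [75.5 85.6] 73.7
top block 0.98 2117 [402.6 204.3] [75.3 34.1] 65.3
top case 0.85 9951 [222.5 211.3] [ 83.7 128.1] 74.3
top case 0.21 6230 [206.4 214.6] [75.4 84.7] 74.6
top lock_face 0.7 110 [268.5 206. ] [10. 11.] 90.0
```

View pics/crops.png

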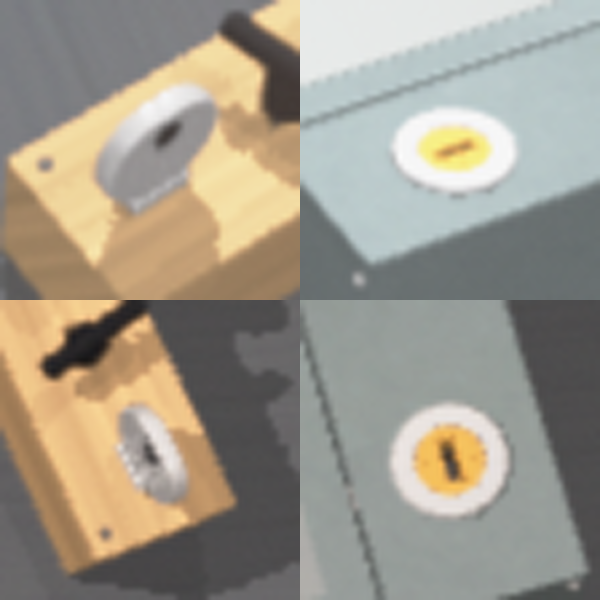

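```bash
cat > fit.py <<'E'
from h import *
from scipy.optimize import minimize
def hull(p,P):
    uv=np.array([proj(p,X) for X in P],np.float32); return cv2.convexHull(uv)[:,0]
def ras(h): # antialiased by 4x supersampling
    m=np.zeros((420*4,560*4),np.uint8); cv2.fillPoly(m,[np.round((h+.5)*4*16-8).astype(np.int32)],1,shift=4)
    return cv2.resize(m.astype(np.float32),(560,420),interpolation=cv2.INTER_AREA)
def fit(items,M,q0,z):
    def f(q):
        c,s=np.cos(q[2]),np.sin(q[2]); W=M@np.array([[c,s,0],[-s,c,0],[0,0,1]])+[q[0],q[1],z]
        e=0
        for p,m in items:
            r=ras(hull(p,W)); e+=np.abs(r-m).sum()/m.sum()
        return e
    S=np.array([q0]+[np.add(q0,d) for d in([.006,0,0],[0,.006,0],[0,0,.15])])
    r=minimize(f,q0,method="Nelder-Mead",options=dict(initial_simplex=S,xatol=1e-4,fatol=1e-4)); return r.x,r.fun
def box(x0,x1,y0,y1,z0,z1): return np.array([[x,y,z] for x in(x0,x1) for y in(y0,y1) for z in(z0,z1)])
t=np.linspace(0,2*np.pi,40)
KEY=np.vstack([[.024*np.cos(a),y,.026+.020*np.sin(a)] for a in t for y in(-.0045,.0045)]+[box(-.013,.013,-.0065,.0065,0,.006)])
E
python3 - <<'E'
from fit import *
np.set_printoptions(precision=4,suppress=True)
ps={n:capture(n) for n in("side","top")}
def near(l,p,X):
    u=proj(p,X); L=outline_of(l,p); L=[d for d in L if np.linalg.norm(np.argwhere(d["region"]).mean(0)[::-1]-u)<25]
    return L[0]["region"].astype(np.float32) if L else None
for l,M,q0,z,X in [("block",box(-.1,.1,-.0375,.0375,0,.055),[.538,-.374,.4],0,[.538,-.374,.03]),
  ("case_lid",box(0,.195,-.1055,.1055,-.006,0),[.4515,.1225,.2],.1,[.547,.143,.1]),
  ("case",box(-.1,.1,-.155,.155,0,.1),[.5577,.0967,.2],0,[.5577,.0967,.06]),
  ("key_bow",KEY,[.478,-.393,.4],.055,[.478,-.393,.08])]:
    it=[]
    for n,p in ps.items():
        m=near(l,p,X)
        if m is None: print(l,n,"none"); continue
        it.append((p,m)); a=fit([(p,m)],M,q0,z); print(l,n,a[0][:2],np.degrees(a[0][2]),a[1])
    a=fit(it,M,q0,z); print(l,"both",a[0][:2],np.degrees(a[0][2]),a[1])
for n,p in ps.items():
    c=proj(p,[.551,-.0153,.102]); px=p["pixels"].astype(int)
    vv,uu=np.mgrid[:420,:560]; r=np.hypot(uu-c[0],vv-c[1])
    w=(r<16)&(px.min(2)>(215 if n=="side" else 195)); u,v=w.nonzero()[1],w.nonzero()[0]
    o=cv2.fitEllipse(cv2.convexHull(np.stack([u,v],1).astype(np.float32)))
    print(n,"ring",o,back(p,*o[0],.101))
    c=np.array(o[0]); r=np.hypot(uu-c[0],(vv-c[1])*(1.3 if n=="side" else 1)); k=(r<5.5)
    g=px[...,0]; wt=np.clip(np.percentile(g[k],75)-g,0,None)*k
    pts=np.array([back(p,a,b,.102)[:2] for a,b in zip(uu[k],vv[k])]); w=wt[k]; mu=(pts*w[:,None]).sum(0)/w.sum()
    C=((pts-mu)*w[:,None]).T@(pts-mu)/w.sum(); e,V=np.linalg.eigh(C); print("slot",mu,np.degrees(np.arctan2(V[1,1],V[0,1])),np.sqrt(e))
E
```

```text
block side [ 0.542  -0.3739] 16.801721573707844 0.18979768455028534
block top [ 0.5391 -0.3728] 15.771455530911872 0.15226583182811737
block both [ 0.5413 -0.3734] 16.43656926896103 0.3645903468132019
case_lid side [0.4513 0.1287] 11.522834882371631 0.027291104197502136
case_lid top [0.4488 0.1264] 11.110040313253615 0.019039535894989967
case_lid both [0.4504 0.126 ] 11.786835579927669 0.06361961364746094
case side [0.5597 0.1002] 11.633828908913538 0.020524989813566208
case top [0.557  0.0977] 11.340522046481638 0.030777577310800552
case both [0.5575 0.0982] 11.186678435046804 0.06272224336862564
key_bow side [ 0.4797 -0.3921] 21.702576798568007 0.08772935718297958
key_bow top none
key_bow both [ 0.4797 -0.3921] 21.702576798568007 0.08772935718297958
side ring ((292.3565673828125, 216.26870727539062), (14.937151908874512, 22.664152145385742), 93.04456329345703) [ 0.5519 -0.0121  0.101 ]
slot [ 0.5518 -0.0139] -168.09868653343295 [0.0018 0.0051]
top ring ((268.2608337402344, 206.42831420898438), (19.863542556762695, 20.9559383392334), 84.8788070678711) [ 0.5485 -0.0127  0.101 ]
slot [ 0.5479 -0.0134] -167.297402871785 [0.0026 0.0058]
```

Run:
```python
from fit import *
np.set_printoptions(precision=4,suppress=True)
ps={n:capture(n) for n in("side","top")}
for n,p in ps.items():
    c=proj(p,[.538,-.374,.03]); h=cv2.cvtColor(p["pixels"],cv2.COLOR_RGB2HSV); vv,uu=np.mgrid[:420,:560]
    b=((h[...,0]<25)&(h[...,0]>8)&(h[...,1]>70)&(np.hypot(uu-c[0],vv-c[1])<70)).astype(np.uint8)
    b=cv2.morphologyEx(b,cv2.MORPH_OPEN,np.ones((2,2)))
    H=cv2.convexHull(cv2.findNonZero(b)); m=np.zeros((420,560),np.uint8); cv2.fillPoly(m,[H],1)
    a=fit([(p,m.astype(np.float32))],box(-.1,.1,-.0375,.0375,0,.055),[.538,-.374,.4],0); print(n,"block",a[0],np.degrees(a[0][2]),a[1])
    k=a[0]; print("slot near",k[:2]-.065*np.array([np.cos(k[2]),np.sin(k[2])]))
    c=proj(p,[.478,-.393,.08])
    # steel: low saturation, bright pixels near
    g=((h[...,1]<55)&(h[...,2]>90)&(np.hypot(uu-c[0],vv-c[1])<18)).astype(np.uint8)
    H=cv2.convexHull(cv2.findNonZero(g)); m=np.zeros((420,560),np.uint8); cv2.fillPoly(m,[H],1)
    for nm,mm in [("col",m)]+[("net",d["region"]) for d in outline_of("key_bow",p) if np.linalg.norm(np.argwhere(d["region"]).mean(0)[::-1]-c)<20]:
        a=fit([(p,mm.astype(np.float32))],KEY,[.478,-.393,.4],.055); print(n,nm,a[0],np.degrees(a[0][2]),a[1],mm.sum())
```

```text
side block [ 0.542  -0.3776  0.2853] 16.345010738508986 0.027335649356245995
slot near [ 0.4796 -0.3958]
side col [ 0.4776 -0.3811 -0.4087] -23.416569950265394 0.3171221911907196 622
side net [ 0.4793 -0.3924  0.3078] 17.633716885216156 0.08944281190633774 341
top block [ 0.5353 -0.3761  0.2917] 16.71459966640429 0.0410965234041214
slot near [ 0.473  -0.3948]
top col [ 0.4854 -0.4058  0.443 ] 25.37931879563538 0.6261694431304932 481
top net [ 0.4776 -0.392   0.3548] 20.32781325186102 0.10691823810338974 159
```

```bash
cat > go.py <<'E'
# go.py x y z yang : print jog fractions from the tracked commanded pose; store the rounded outcome
import sys,json,os,numpy as np
f="cmd.json"; c=json.load(open(f)) if os.path.exists(f) else [.25,.573,.245,66.406]
def ax(a):
    a=np.radians(a); y=np.array([np.cos(a),np.sin(a),0]); z=np.array([0,0,-1.]); return np.array([np.cross(y,z),y,z])
A=list(sys.argv[1:])
for i in range(0,len(A),4):
    t=[float(v) for v in A[i:i+4]]; M=ax(c[3])
    s=np.round(M@(np.array(t[:3])-c[:3])/.5,4); w=round((c[3]-t[3])/45,3)
    print(*s,"0 0",w)
    c=list(np.array(c[:3])+M.T@s*.5)+[c[3]-45*w]
json.dump(c,open(f,"w")); print(np.round(c,4))
E
python3 go.py .5 .2 .26 21.4 .52 -.2 .25 -23.6 .478 -.393 .2 -68.6 .478 -.393 .12 -72.5
```

```text
-0.7568 -0.4835 -0.03 0 0 1.0
-0.7594 -0.2548 0.02 0 0 1.0
-0.3873 0.0776 0.1 0 0 1.0
-0.0 -0.0 0.16 0 0 0.087
[  0.478  -0.393   0.12  -72.509]
```

Call:
jog_arm(
  rows="1 -0.7568 -0.4835 -0.03 0 0 1;1 -0.7568 -0.4835 -0.03 0 0 1;1 -0.7568 -0.4835 -0.03 0 0 1;1 -0.7568 -0.4835 -0.03 0 0 1;1 -0.7568 -0.4835 -0.03 0 0 1;1 -0.7568 -0.4835 -0.03 0 0 1;1 -0.7568 -0.4835 -0.03 0 0 1;1 -0.7568 -0.4835 -0.03 0 0 1;1 -0.7568 -0.4835 -0.03 0 0 1;1 -0.7568 -0.4835 -0.03 0 0 1;1 -0.7568 -0.4835 -0.03 0 0 1;1 -0.7568 -0.4835 -0.03 0 0 1;1 -0.7568 -0.4835 -0.03 0 0 1;1 -0.7568 -0.4835 -0.03 0 0 1",
)

```text
time_s: 3.47
position: [0.4996, 0.1999, 0.2594]
tcp_rot: [[-0.364, 0.931, -0.001], [0.931, 0.364, 0.0], [0.001, -0.001, -1.0]]
force: [-0.7, -0.1, -0.0]
opening: 0.999
grasp_force: 0.0
```

Call:
jog_arm(
  rows="1 -0.7594 -0.2548 0.02 0 0 1;1 -0.7594 -0.2548 0.02 0 0 1;1 -0.7594 -0.2548 0.02 0 0 1;1 -0.7594 -0.2548 0.02 0 0 1;1 -0.7594 -0.2548 0.02 0 0 1;1 -0.7594 -0.2548 0.02 0 0 1;1 -0.7594 -0.2548 0.02 0 0 1;1 -0.7594 -0.2548 0.02 0 0 1;1 -0.7594 -0.2548 0.02 0 0 1;1 -0.7594 -0.2548 0.02 0 0 1;1 -0.7594 -0.2548 0.02 0 0 1;1 -0.7594 -0.2548 0.02 0 0 1",
)

```text
time_s: 4.47
position: [0.5201, -0.1996, 0.2492]
tcp_rot: [[0.401, 0.916, -0.001], [0.916, -0.401, 0.001], [0.001, -0.001, -1.0]]
force: [-0.5, 0.8, -0.5]
opening: 0.998
grasp_force: 0.0
```

Call:
jog_arm(
  rows="1 -0.3873 0.0776 0.1 0 0 1;1 -0.3873 0.0776 0.1 0 0 1;1 -0.3873 0.0776 0.1 0 0 1;1 -0.3873 0.0776 0.1 0 0 1;1 -0.3873 0.0776 0.1 0 0 1;1 -0.3873 0.0776 0.1 0 0 1;1 -0.3873 0.0776 0.1 0 0 1;1 -0.3873 0.0776 0.1 0 0 1;1 -0.3873 0.0776 0.1 0 0 1;1 -0.3873 0.0776 0.1 0 0 1",
)

```text
time_s: 5.3
position: [0.479, -0.3911, 0.1998]
tcp_rot: [[0.93, 0.368, -0.0], [0.368, -0.93, 0.001], [0.0, -0.001, -1.0]]
force: [0.2, 1.0, 0.1]
opening: 1.003
grasp_force: 0.0
```

Call:
jog_arm(
  rows="1 0 0 0.16 0 0 0.087;1 0 0 0.16 0 0 0.087;1 0 0 0.16 0 0 0.087;1 0 0 0.16 0 0 0.087;1 0 0 0.16 0 0 0.087;1 0 0 0.16 0 0 0.087",
)

```text
time_s: 5.8
position: [0.4796, -0.3943, 0.1224]
tcp_rot: [[0.953, 0.301, 0.003], [0.301, -0.953, -0.004], [0.002, 0.005, -1.0]]
force: [0.6, -0.5, 0.2]
opening: 0.999
grasp_force: 0.0
```

```bash
python3 go.py .478 -.393 .0865 -72.509
python3 - <<'E'
from h import *
ps={n:capture(n) for n in("side","top")}
s=bot.read_state(); print(s["position"],s["time_s"])
def crop(p,X,w=28):
    u,v=np.round(proj(p,X)).astype(int); print(u,v)
    return cv2.resize(p["pixels"][v-w:v+w,u-w:u+w],(300,300),interpolation=cv2.INTER_CUBIC)
K=[.478,-.393,.09]
cv2.imwrite("pics/c2.png",np.hstack([crop(ps["side"],K),crop(ps["top"],K)])[...,::-1])
E
```

```text
-0.0 -0.0 0.067 0 0 0.0
[  0.478   -0.393    0.0865 -72.509 ]
[ 0.47934489 -0.39437503  0.12232688] 5.9
322 354
419 221
```

View pics/c2.png

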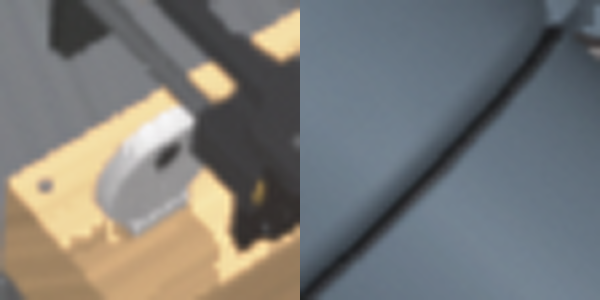

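Call:
jog_arm(
  rows="1 0 0 0.067 0 0 0;1 0 0 0.067 0 0 0;1 0 0 0.067 0 0 0;1 0 0 0.067 0 0 0;1 0 0 0.067 0 0 0",
)

```text
time_s: 6.32
position: [0.4788, -0.394, 0.0877]
tcp_rot: [[0.954, 0.301, 0.002], [0.301, -0.954, -0.002], [0.001, 0.002, -1.0]]
force: [-0.3, -0.7, 0.5]
opening: 1.002
grasp_force: 0.0
```

Call:
jog_arm(
  rows="0 0 0 0 0 0 0;0 0 0 0 0 0 0;0 0 0 0 0 0 0;0 0 0 0 0 0 0;0 0 0 0 0 0 0;0 0 0 0 0 0 0;0 0 0 0 0 0 0;0 0 0 0 0 0 0;0 0 0 0 0 0 0;0 0 0 0 0 0 0;0 0 0 0 0 0 0;0 0 0 0 0 0 0",
)

```text
time_s: 7.32
position: [0.4781, -0.3932, 0.086]
tcp_rot: [[0.954, 0.301, -0.0], [0.301, -0.954, 0.0], [-0.0, -0.0, -1.0]]
force: [-0.3, 0.0, 0.6]
opening: 0.171
grasp_force: 0.0
```

Call:
jog_arm(
  rows="0 0 0 0 0 0 0;0 0 0 0 0 0 0;0 0 0 0 0 0 0;0 0 0 0 0 0 0;0 0 0 0 0 0 0;0 0 0 0 0 0 0",
)

```text
time_s: 7.82
position: [0.4781, -0.3933, 0.0861]
tcp_rot: [[0.954, 0.301, 0.0], [0.301, -0.954, -0.0], [0.0, 0.0, -1.0]]
force: [-1.0, -1.1, 0.3]
opening: 0.104
grasp_force: 30.0
```

```bash
python3 go.py .478 -.393 .2 -72.509 .5503 -.013 .186 -78.3
```

```text
-0.0 -0.0 -0.227 0 0 0.0
0.3663 -0.6814 0.028 0 0 0.129
[ 5.5030e-01 -1.3000e-02  1.8600e-01 -7.8314e+01]
```

Call:
jog_arm(
  rows="0 0 0 -0.03 0 0 0;0 0 0 -0.09 0 0 0;0 0 0 -0.16 0 0 0;0 0 0 -0.227 0 0 0;0 0 0 -0.227 0 0 0;0 0 0 -0.227 0 0 0;0 0 0 -0.227 0 0 0",
)

```text
time_s: 8.4
position: [0.4776, -0.3926, 0.1991]
tcp_rot: [[0.954, 0.301, -0.001], [0.301, -0.954, 0.001], [-0.001, -0.001, -1.0]]
force: [0.0, -0.1, -0.6]
opening: 0.102
grasp_force: 30.0
```

Call:
jog_arm(
  rows="0 0.3663 -0.6814 0.028 0 0 0.129;0 0.3663 -0.6814 0.028 0 0 0.129;0 0.3663 -0.6814 0.028 0 0 0.129;0 0.3663 -0.6814 0.028 0 0 0.129;0 0.3663 -0.6814 0.028 0 0 0.129;0 0.3663 -0.6814 0.028 0 0 0.129;0 0.3663 -0.6814 0.028 0 0 0.129;0 0.3663 -0.6814 0.028 0 0 0.129;0 0.3663 -0.6814 0.028 0 0 0.129;0 0.3663 -0.6814 0.028 0 0 0.129;0 0.3663 -0.6814 0.028 0 0 0.129;0 0.3663 -0.6814 0.028 0 0 0.129;0 0.3663 -0.6814 0.028 0 0 0.129;0 0.3663 -0.6814 0.028 0 0 0.129",
)

```text
time_s: 9.57
position: [0.5501, -0.0148, 0.185]
tcp_rot: [[0.98, 0.201, -0.001], [0.201, -0.98, -0.0], [-0.001, -0.0, -1.0]]
force: [-0.1, -0.0, -0.7]
opening: 0.101
grasp_force: 30.0
```

Run:
```python
from h import *
np.set_printoptions(precision=4,suppress=True)
p=capture("side")
s=bot.read_state(); print(s["position"],s["time_s"],s["tcp_rot"][1])
for l in("key_bow","key_shoulder","lock_face"): print(l,[(round(d["conf"],2),d["point"]) for d in spot_point(l,p)][:3])
def P(X): return np.round(proj(p,X),1)
T=np.array(s["position"]); 
for nm,d in (("shoulder",-.0311),("tip",-.0651)): print(nm,P(T+[0,0,d]))
u,v=np.round(P([.5503,-.013,.13])).astype(int); print(u,v)
cv2.imwrite("pics/c3.png",cv2.resize(p["pixels"][v-35:v+35,u-40:u+40],(640,560),interpolation=cv2.INTER_CUBIC)[...,::-1])
```

```text
[ 0.5502 -0.0149  0.1852] 9.6167 [ 0.2002 -0.9797 -0.0002]
key_bow [(0.68, [0.4749, -0.2087, 0.0095]), (0.49, [0.546, -0.0124, 0.1809])]
key_shoulder [(0.73, [0.3495, -0.4131, 0.0123]), (0.5, [0.553, -0.0151, 0.1562])]
lock_face [(0.58, [0.5478, -0.018, 0.1062])]
shoulder [292.9 199.7]
tip [292.4 210.9]
292 207
```

View pics/c3.png

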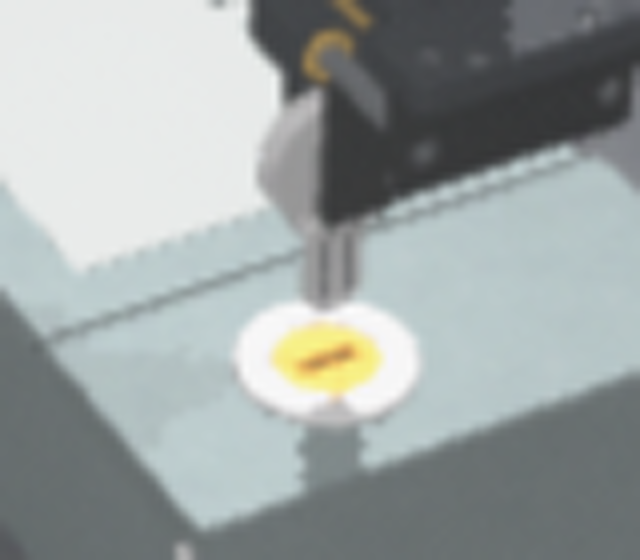

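```bash
python3 go.py .5515 -.0145 .172 -78.314
```

```text
0.0017 0.0034 0.028 0 0 0.0
[ 5.5150e-01 -1.4500e-02  1.7200e-01 -7.8314e+01]
```

Call:
jog_arm(
  rows="0 0.0017 0.0034 0.028 0 0 0;0 0.0017 0.0034 0.028 0 0 0;0 0.0017 0.0034 0.028 0 0 0;0 0.0017 0.0034 0.028 0 0 0",
)

```text
time_s: 10.1
position: [0.5516, -0.015, 0.1718]
tcp_rot: [[0.979, 0.202, 0.0], [0.202, -0.979, 0.0], [0.0, -0.0, -1.0]]
force: [0.2, 0.7, -0.3]
opening: 0.1
grasp_force: 30.0
```

Call:
jog_arm(
  rows="0 0 0 0.006 0 0 0;0 0 0 0.012 0 0 0;0 0 0 0.018 0 0 0;0 0 0 0.024 0 0 0;0 0 0 0.024 0 0 0",
)

```text
time_s: 10.52
position: [0.5507, -0.0146, 0.1589]
tcp_rot: [[0.979, 0.203, -0.002], [0.203, -0.979, 0.0], [-0.002, -0.001, -1.0]]
force: [-1.5, -1.3, -0.8]
opening: 0.103
grasp_force: 30.0
```

Call:
jog_arm(
  rows="0 0 0 0.006 0 0 0;0 0 0 0.012 0 0 0;0 0 0 0.018 0 0 0;0 0 0 0.024 0 0 0;0 0 0 0.024 0 0 0",
)

```text
time_s: 10.93
position: [0.5508, -0.0147, 0.1466]
tcp_rot: [[0.979, 0.202, -0.002], [0.202, -0.979, 0.0], [-0.002, -0.001, -1.0]]
force: [-1.8, 0.1, -1.6]
opening: 0.1
grasp_force: 30.0
```

Call:
jog_arm(
  rows="0 -0.0016 0 0.006 0 0 0;0 -0.0016 0 0.012 0 0 0;0 -0.0016 0 0.018 0 0 0;0 -0.0016 0 0.024 0 0 0;0 -0.0016 0 0.031 0 0 0;0 -0.0016 0 0.031 0 0 0",
)

```text
time_s: 11.43
position: [0.5507, -0.015, 0.1329]
tcp_rot: [[0.979, 0.203, -0.0], [0.203, -0.979, -0.0], [-0.0, 0.0, -1.0]]
force: [-5.0, -0.3, 9.5]
opening: 0.1
grasp_force: 30.0
```

Call:
jog_arm(
  rows="0 -0.0016 0 0.002 0 0 0;0 -0.0016 0 0.003 0 0 0;0 -0.0016 0 0.003 0 0 0",
)

```text
time_s: 11.68
position: [0.5507, -0.015, 0.1328]
tcp_rot: [[0.979, 0.203, 0.002], [0.203, -0.979, -0.0], [0.002, 0.001, -1.0]]
force: [-5.3, 0.2, 16.5]
opening: 0.1
grasp_force: 30.0
```

Call:
jog_arm(
  rows="0 0 0 0 0 0 0.1;0 0 0 0 0 0 0.2;0 0 0 0 0 0 0.3;0 0 0 0 0 0 0.4;0 0 0 0 0 0 0.5;0 0 0 0 0 0 0.5",
)

```text
time_s: 12.18
position: [0.5509, -0.0156, 0.1328]
tcp_rot: [[0.982, -0.19, 0.003], [-0.19, -0.982, -0.001], [0.003, 0.001, -1.0]]
force: [-5.9, -1.3, 16.7]
opening: 0.099
grasp_force: 30.0
```

```bash
python3 -c "
from rig import bot;s=bot.read_state();print(s['moment'],s['force'],s['joint_positions'])"
```

```text
[-0.23344354  1.3255244  -0.07155883] [-5.86677766 -1.30112216 16.74411602] [-1.32227943e+01  3.36097589e+01  9.85874240e+01 -6.23632699e-02
  4.76384092e+01  8.77634345e+01]
```

Call:
jog_arm(
  rows="0 0 0 0 0 0 0.1;0 0 0 0 0 0 0.2;0 0 0 0 0 0 0.3;0 0 0 0 0 0 0.4;0 0 0 0 0 0 0.5;0 0 0 0 0 0 0.6;0 0 0 0 0 0 0.7;0 0 0 0 0 0 0.8;0 0 0 0 0 0 0.9;0 0 0 0 0 0 0.9",
)

```text
time_s: 13.02
position: [0.5505, -0.0167, 0.1328]
tcp_rot: [[0.624, -0.781, 0.002], [-0.781, -0.624, -0.003], [0.004, 0.001, -1.0]]
force: [-6.3, -4.2, 15.5]
opening: 0.1
grasp_force: 30.0
```

```bash
python3 -c "
from rig import bot;s=bot.read_state();print(s['moment'],s['force'],s['joint_positions'])"
```

```text
[-0.83116688  1.51375453  0.06490804] [-6.33632917 -4.23618137 15.54526442] [-13.27816978  33.60527533  98.59877403  -0.21566842  47.66036318
 128.26303387]
```

Call:
jog_arm(
  rows="0 0 0 0 0 0 0.1;0 0 0 0 0 0 0.2;0 0 0 0 0 0 0.3;0 0 0 0 0 0 0.3",
)

```text
time_s: 13.35
position: [0.5506, -0.0166, 0.1328]
tcp_rot: [[0.425, -0.905, 0.002], [-0.905, -0.425, -0.003], [0.004, -0.0, -1.0]]
force: [-6.6, -4.8, 17.2]
opening: 0.106
grasp_force: 30.0
```

```bash
python3 -c "
from rig import bot;s=bot.read_state();print(s['moment'],s['force'],s['joint_positions'][5],s['tcp_rot'][0])"
```

```text
[-0.76667042  1.47509793 -0.00990026] [-6.61270703 -4.79604668 17.19323135] 141.74555552317995 [ 0.42451456 -0.90541919  0.00186826]
```

Call:
jog_arm(
  rows="0 0 0 0 0 0 0.05;0 0 0 0 0 0 0.1;0 0 0 0 0 0 0.15;0 0 0 0 0 0 0.2;0 0 0 0 0 0 0.2",
)

```text
time_s: 13.77
position: [0.5498, -0.0167, 0.1328]
tcp_rot: [[0.281, -0.96, -0.0], [-0.96, -0.281, -0.004], [0.004, 0.001, -1.0]]
force: [-8.7, -5.5, 18.6]
opening: 0.103
grasp_force: 30.0
```

```bash
python3 -c "
from rig import bot;s=bot.read_state();print(s['moment'],s['force'],s['joint_positions'][5],s['tcp_rot'][0])"
```

```text
[-0.81425802  1.76412657  0.39223971] [-8.73990814 -5.50988695 18.61288126] 150.6050197092283 [ 2.80940636e-01 -9.59725146e-01 -4.85830040e-05]
```

Call:
jog_arm(
  rows="0 0 0 0 0 0 0.05;0 0 0 0 0 0 0.1;0 0 0 0 0 0 0.1;0 0 0 0 0 0 0.1",
)

```text
time_s: 14.1
position: [0.5498, -0.0168, 0.1328]
tcp_rot: [[0.207, -0.978, 0.0], [-0.978, -0.207, -0.004], [0.004, 0.001, -1.0]]
force: [-8.2, -3.8, 17.6]
opening: 0.112
grasp_force: 30.1
```

```bash
python3 -c "
from rig import bot;s=bot.read_state();print(s['moment'],s['force'],s['joint_positions'][5],s['tcp_rot'][0])"
```

```text
[-0.81434517  1.62199909  0.64305748] [-8.18242082 -3.83644274 17.63604893] 154.98765914592204 [ 2.07270418e-01 -9.78283688e-01  2.88118586e-06]
```

Call:
jog_arm(
  rows="0.5 0 0 0 0 0 0;0.5 0 0 0 0 0 0;0.5 0 0 0 0 0 0;0.5 0 0 0 0 0 0;0.5 0 0 0 0 0 0;0.5 0 0 0 0 0 0;0.5 0 0 0 0 0 0;0.5 0 0 -0.04 0 0 0;0.5 0 0 -0.1 0 0 0;0.5 0 0 -0.2 0 0 0;0.5 0 0 -0.24 0 0 0;0.5 0 0 -0.24 0 0 0;0.5 0 0 -0.24 0 0 0",
)

```text
time_s: 15.18
position: [0.5511, -0.0152, 0.2523]
tcp_rot: [[0.203, -0.979, 0.004], [-0.979, -0.203, -0.001], [0.002, -0.004, -1.0]]
force: [-0.0, -0.3, -0.2]
opening: 0.497
grasp_force: 0.0
```

Run:
```python
from h import *
np.set_printoptions(precision=4,suppress=True)
p=capture("side")
s=bot.read_state(); print(s["position"],s["time_s"],s["force"])
u,v=np.round(proj(p,[.5503,-.013,.13])).astype(int)
cv2.imwrite("pics/c4.png",cv2.resize(p["pixels"][v-35:v+35,u-40:u+40],(640,560),interpolation=cv2.INTER_CUBIC)[...,::-1])
```

```text
[ 0.5497 -0.0149  0.2505] 15.2333 [ 0.3643  0.3348 -0.7276]
```

View pics/c4.png

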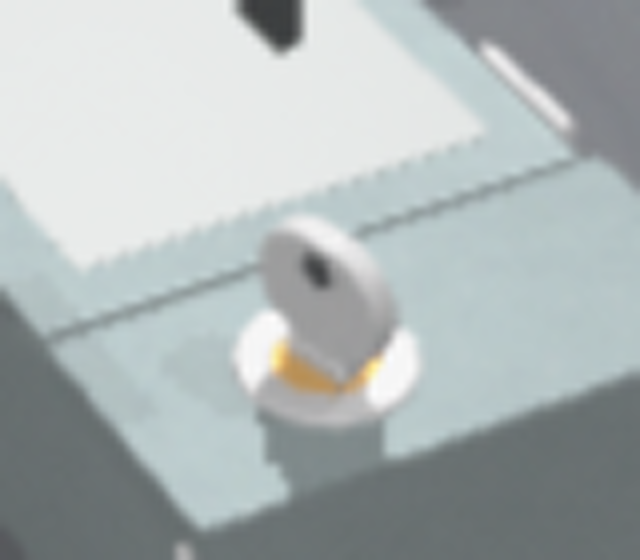

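```bash
echo '[0.5499,-0.0148,0.251,-168.314]'>cmd.json; python3 go.py .51 .06 .24 -123.314 .4628 .1267 .15 -78.314 .4628 .1267 .125 -78.314
```

```text
-0.1627 0.0478 0.022 0 0 -1.0
-0.1522 -0.0596 0.18 0 0 -1.0
0.0 0.0 0.05 0 0 0.0
[  0.4628   0.1267   0.125  -78.314 ]
```

Call:
jog_arm(
  rows="0 -0.1627 0.0478 0.022 0 0 -1;0 -0.1627 0.0478 0.022 0 0 -1;0 -0.1627 0.0478 0.022 0 0 -1;0 -0.1627 0.0478 0.022 0 0 -1;0 -0.1627 0.0478 0.022 0 0 -1;0 -0.1627 0.0478 0.022 0 0 -1;0 -0.1627 0.0478 0.022 0 0 -1;0 -0.1627 0.0478 0.022 0 0 -1;0 -0.1627 0.0478 0.022 0 0 -1",
)

```text
time_s: 15.98
position: [0.509, 0.0599, 0.2378]
tcp_rot: [[0.835, -0.55, -0.004], [-0.55, -0.835, 0.0], [-0.003, 0.002, -1.0]]
force: [-0.1, -1.0, 0.7]
opening: 0.01
grasp_force: 0.0
```

Call:
jog_arm(
  rows="0 -0.1522 -0.0596 0.18 0 0 -1;0 -0.1522 -0.0596 0.18 0 0 -1;0 -0.1522 -0.0596 0.18 0 0 -1;0 -0.1522 -0.0596 0.18 0 0 -1;0 -0.1522 -0.0596 0.18 0 0 -1;0 -0.1522 -0.0596 0.18 0 0 -1;0 -0.1522 -0.0596 0.18 0 0 -1;0 -0.1522 -0.0596 0.18 0 0 -1;0 -0.1522 -0.0596 0.18 0 0 -1;0 -0.1522 -0.0596 0.18 0 0 -1",
)

```text
time_s: 16.82
position: [0.4627, 0.1264, 0.1492]
tcp_rot: [[0.98, 0.201, -0.001], [0.201, -0.98, -0.0], [-0.001, -0.0, -1.0]]
force: [-0.4, 0.7, -0.6]
opening: 0.007
grasp_force: 0.0
```

Call:
jog_arm(
  rows="0 0 0 0.03 0 0 0;0 0 0 0.05 0 0 0;0 0 0 0.05 0 0 0;0 0 0 0.05 0 0 0",
)

```text
time_s: 17.15
position: [0.4627, 0.1264, 0.1243]
tcp_rot: [[0.979, 0.202, -0.001], [0.202, -0.979, -0.0], [-0.001, -0.0, -1.0]]
force: [0.1, 0.5, 0.2]
opening: 0.008
grasp_force: 0.0
```

Call:
jog_arm(
  rows="0 0 0 0.006 0 0 0;0 0 0 0.01 0 0 0;0 0 0 0.014 0 0 0;0 0 0 0.017 0 0 0;0 0 0 0.02 0 0 0;0 0 0 0.02 0 0 0",
)

```text
time_s: 17.65
position: [0.4633, 0.1264, 0.1153]
tcp_rot: [[0.979, 0.202, 0.001], [0.202, -0.979, -0.0], [0.001, 0.0, -1.0]]
force: [-0.2, -1.5, 4.5]
opening: 0.006
grasp_force: 1.6
```

Call:
jog_arm(
  rows="0 0 0 0.003 0 0 0;0 0 0 0.006 0 0 0;0 0 0 0.006 0 0 0",
)

```text
time_s: 17.9
position: [0.4635, 0.1265, 0.1141]
tcp_rot: [[0.979, 0.203, 0.002], [0.203, -0.979, -0.0], [0.002, 0.001, -1.0]]
force: [-3.4, -1.2, 21.6]
opening: 0.007
grasp_force: 12.0
```

Call:
jog_arm(
  rows="0 0 0 -0.02 0 0 0;0 0 0 -0.06 0 0 0;0 0 0 -0.14 0 0 0;0 0 0 -0.22 0 0 0;0 0 0 -0.296 0 0 0;0 0 0 -0.296 0 0 0;0 0 0 -0.296 0 0 0;0 0 0 -0.296 0 0 0",
)

```text
time_s: 18.57
position: [0.4622, 0.1264, 0.2592]
tcp_rot: [[0.979, 0.202, -0.001], [0.202, -0.979, -0.0], [-0.001, -0.0, -1.0]]
force: [0.0, -0.1, -0.2]
opening: 0.003
grasp_force: 0.0
```

```bash
python3 - <<'E'
from h import *
np.set_printoptions(precision=4,suppress=True)
p=capture("side"); s=bot.read_state(); print(s["position"],s["time_s"],s["force"])
for l in("lid_edge","lid_hinge"): print(l,[(round(d["conf"],2),d["point"]) for d in spot_point(l,p)][:2])
cv2.imwrite("pics/c5.png",cv2.resize(p["pixels"][100:280,170:410],(720,540))[...,::-1])
E
echo '[0.4628,0.1267,0.26,-78.314]'>cmd.json
python3 go.py .4095 .1157 .26 -78.314  .4095 .1157 .187 -78.314
```

```text
[0.4617 0.1264 0.2584] 18.6167 [-0.3248  0.4591 -0.5957]
lid_edge [(0.89, [0.4683, 0.1288, 0.1896]), (0.54, [0.5519, -0.0183, 0.1016])]
lid_hinge [(0.87, [0.6433, 0.1643, 0.0943])]
-0.1088 -0.0 0.0 0 0 0.0
-0.0 -0.0 0.146 0 0 0.0
[  0.4095   0.1157   0.187  -78.314 ]
```

View pics/c5.png

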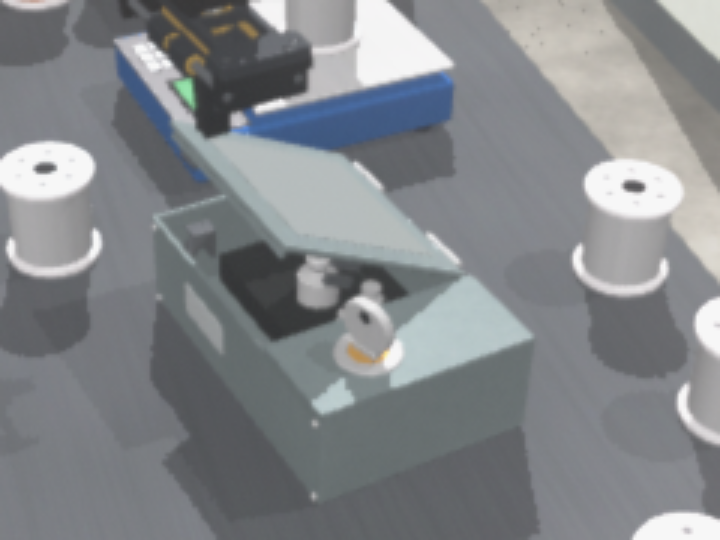

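```bash
echo '[0.4628,0.1267,0.26,-78.314]'>cmd.json
python3 go.py .43 .12 .26 -78.314  .43 .12 .19 -78.314
python3 - <<'E'
import numpy as np
s0=(.43-.644)*.979+(.12-.1635)*.203; z0=.19; print(s0)
for t in np.arange(.48,1.8,.07):
    s=-.197*np.cos(t)+.003*np.sin(t)-.009; z=.097+.197*np.sin(t)+.003*np.cos(t)-.004
    print("0 %.3f 0 %.3f 0 0 0;"%((s-s0)/.5,-(z-z0)/.5),end="")
E
```

```text
-0.067 -0.0002 0.0 0 0 0.0
0.0 0.0 0.14 0 0 0.0
[  0.43    0.12    0.19  -78.314]
-0.21833650000000002
0 0.072 0 0.007 0 0 0;0 0.086 0 -0.017 0 0 0;0 0.101 0 -0.040 0 0 0;0 0.119 0 -0.061 0 0 0;0 0.137 0 -0.082 0 0 0;0 0.157 0 -0.101 0 0 0;0 0.178 0 -0.118 0 0 0;0 0.201 0 -0.134 0 0 0;0 0.224 0 -0.149 0 0 0;0 0.249 0 -0.162 0 0 0;0 0.274 0 -0.173 0 0 0;0 0.300 0 -0.182 0 0 0;0 0.327 0 -0.189 0 0 0;0 0.354 0 -0.195 0 0 0;0 0.381 0 -0.198 0 0 0;0 0.409 0 -0.200 0 0 0;0 0.436 0 -0.200 0 0 0;0 0.464 0 -0.197 0 0 0;0 0.491 0 -0.193 0 0 0;
```

Call:
jog_arm(
  rows="0 -0.067 0 0 0 0 0;0 -0.067 0 0 0 0 0;0 -0.067 0 0 0 0 0;0 -0.067 0 0.05 0 0 0;0 -0.067 0 0.1 0 0 0;0 -0.067 0 0.14 0 0 0;0 -0.067 0 0.14 0 0 0;0 -0.067 0 0.14 0 0 0",
)

```text
time_s: 19.38
position: [0.43, 0.1196, 0.1885]
tcp_rot: [[0.979, 0.202, -0.003], [0.202, -0.979, -0.0], [-0.003, -0.001, -1.0]]
force: [-0.0, 0.2, 0.9]
opening: 0.004
grasp_force: 0.0
```

First part of the arc, to check that the lid follows.

Call:
jog_arm(
  rows="0 0.04 0 0.007 0 0 0;0 0.072 0 0.007 0 0 0;0 0.086 0 -0.017 0 0 0;0 0.101 0 -0.04 0 0 0;0 0.119 0 -0.061 0 0 0;0 0.137 0 -0.082 0 0 0;0 0.157 0 -0.101 0 0 0;0 0.178 0 -0.118 0 0 0;0 0.178 0 -0.118 0 0 0",
)

```text
time_s: 20.13
position: [0.5201, 0.138, 0.2523]
tcp_rot: [[0.979, 0.203, 0.007], [0.203, -0.979, 0.0], [0.007, 0.001, -1.0]]
force: [-0.5, -0.5, 2.9]
opening: 0.008
grasp_force: 0.8
```

Run:
```python
from h import *
np.set_printoptions(precision=4,suppress=True)
p=capture("side"); s=bot.read_state(); print(s["position"],s["time_s"],s["force"])
for l in("lid_edge",): print(l,[(round(d["conf"],2),d["point"]) for d in spot_point(l,p)][:2])
cv2.imwrite("pics/c6.png",cv2.resize(p["pixels"][70:280,150:410],(720,582))[...,::-1])
```

```text
[0.519  0.1378 0.2512] 20.1833 [-1.207  -0.6675  1.3923]
lid_edge [(0.7, [0.5338, 0.1458, 0.2625])]
```

View pics/c6.png

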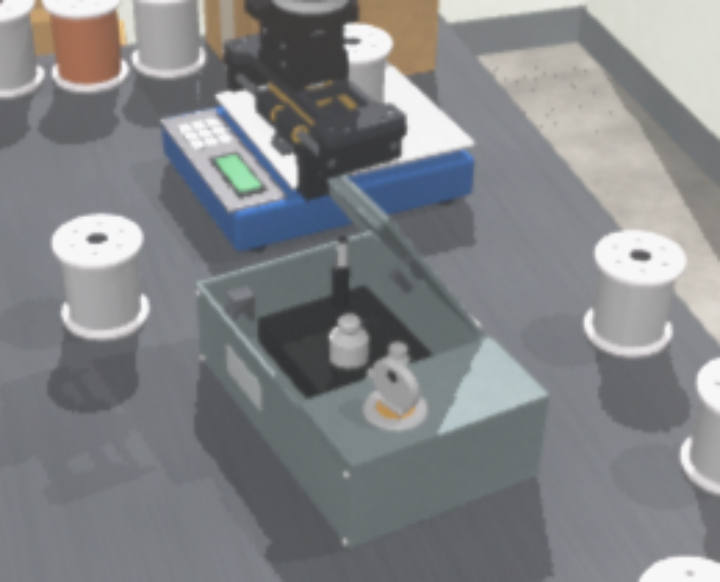

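Call:
jog_arm(
  rows="0 0.023 0 -0.016 0 0 0;0 0.046 0 -0.031 0 0 0;0 0.071 0 -0.044 0 0 0;0 0.096 0 -0.055 0 0 0;0 0.122 0 -0.064 0 0 0;0 0.149 0 -0.071 0 0 0;0 0.176 0 -0.077 0 0 0;0 0.203 0 -0.08 0 0 0;0 0.231 0 -0.082 0 0 0;0 0.258 0 -0.082 0 0 0;0 0.286 0 -0.079 0 0 0;0 0.313 0 -0.075 0 0 0;0 0.313 0 -0.075 0 0 0;0 0.313 0 -0.075 0 0 0",
)

```text
time_s: 21.4
position: [0.6702, 0.1694, 0.2852]
tcp_rot: [[0.979, 0.203, -0.002], [0.203, -0.979, -0.0], [-0.002, -0.0, -1.0]]
force: [-0.3, 0.6, -0.0]
opening: 0.011
grasp_force: 0.0
```

Lid should be over; retreat up and back, then look.

Call:
jog_arm(
  rows="0 -0.03 0 0 0 0 0;0 -0.08 0 -0.02 0 0 0;0 -0.16 0 -0.06 0 0 0;0 -0.24 0 -0.1 0 0 0;0 -0.32 0 -0.1 0 0 0;0 -0.4 0 -0.1 0 0 0;0 -0.4 0 -0.1 0 0 0;0 -0.4 0 -0.1 0 0 0;0 -0.4 0 -0.1 0 0 0;0 -0.4 0 -0.1 0 0 0",
)

```text
time_s: 22.23
position: [0.476, 0.1289, 0.3367]
tcp_rot: [[0.979, 0.202, 0.002], [0.202, -0.979, 0.0], [0.002, 0.0, -1.0]]
force: [-0.4, 0.2, 0.5]
opening: 0.006
grasp_force: 0.0
```

Run:
```python
from h import *
np.set_printoptions(precision=4,suppress=True)
p=capture("side"); s=bot.read_state(); print(s["position"],s["time_s"],s["force"])
for l in("lid_edge","lid_hinge","key_shoulder"): print(l,[(round(d["conf"],2),d["point"]) for d in spot_point(l,p)][:3])
cv2.imwrite("pics/c7.png",cv2.resize(p["pixels"][70:280,150:410],(720,582))[...,::-1])
```

```text
[0.4762 0.1289 0.3364] 22.2833 [ 0.6317  0.108  -0.2814]
lid_edge [(0.63, [0.7001, 0.1739, 0.2868]), (0.54, [0.5599, 0.1462, 0.0489])]
lid_hinge [(0.74, [0.6426, 0.1607, 0.0942])]
key_shoulder [(0.82, [0.3464, -0.4124, 0.0121]), (0.71, [0.545, -0.0167, 0.1309]), (0.67, [0.5511, -0.0157, 0.1051])]
```

View pics/c7.png

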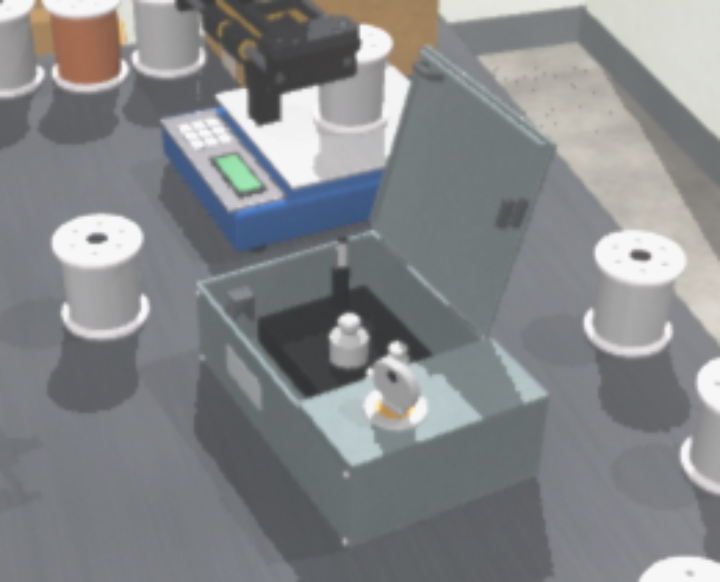

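```bash
python3 -c "
from rig import bot;print(bot.hand_in())"
```

```text
the job is handed in; nothing more can be done
None
```

The case is open and handed in at about 22 s: the key is home in the lock, turned clockwise to its stop and left there, and after pressing the front edge down the lid was swung back to rest fully open (about 1.85 rad, by the last picture).

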